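Load two balm tins into a spring magazine

TASK

Load both flat aluminium tins into the upright spring magazine, one on top of the other, lids up: set each between the four guide rods and push it down against the spring plate until it snaps in under the two side catches and stays there. Leave the roll of tape, the small jar and the brown bottle where they stand.

Things in the scene. Friction and masses are not known exactly. Their poses are not given: they have to be found in the camera images.
- magazine: Upright spring magazine, fixed: grey base plate 112 (x) by 136 (y) by 10 mm, an aluminium side plate on its left (+y) and right (-y), open at front (-x) and back (+x), where a finger fits on each side of a tin (52 mm wide gaps). Black housings on the sides reach 62 mm from the axis, 114 mm high. Origin: centre of the base's underside, on the table; z up along the magazine's axis.
- magazine_mouth (a point): On the magazine's axis, level with the tips of its four upright steel guide rods, 127 mm above the table. Rods 10 mm thick, at x = +-21.8, y = +-31.1 mm from the axis, the top 8 mm tapered; a tin has 2 mm of play all round. A tin set down between them rests on the sloping catch tops, its underside 102 to 107 mm above the table (20 to 25 below here).
- magazine_catches (a point): On the axis, level with the flat underside of the two sprung steel catches (left and right, 20 mm wide, tips 26 mm from the axis), 95 mm above the table. A tin pushed down (up to about 20 N, e.g. by closed fingers on mid-lid) spreads them; they spring back over it once its lid top is below this level. Push the lid top 5 mm below it, at most 9; let it rise. The second tin goes on the first.
- follower (a joint): Spring plate (steel disc, 58 mm across) inside the magazine: 0 when up (its top 94 mm above the table), grows as it is pressed down, in m, to 0.058 at the stop. Spring: 4 N at 0, 130 N/m more. About 0.023 with one tin held under the catches, 0.047 with two.
- tin_1_center (a point): Flat round aluminium tin with a screw lid, 62 mm across, 24 mm high, about 70 g. This point: its centre, half-way up; z is up through the lid.
- tin_2_center (a point): A second tin, the same as the first; either may be loaded first. This point: its centre, half-way up; z is up through the lid.
- tape_roll: Roll of pale tape lying flat, 62 mm across, 18 mm high, with a 40 mm hole. A bystander, not to be loaded. Origin: centre of its underside.
- jar_small: Small glass jar with a lid, 62 mm across, 81 mm high. A bystander. Origin: centre of its underside.
- brown_bottle: Brown bottle with a black cap, 49 mm across, 119 mm high. A bystander. Origin: centre of its underside.

How it is judged:
By the outcome, as a careful person would: the job done as asked, in the order asked, and still so for the second after the job is handed in, with the robot touching nothing.
It also fails if it takes over 69 s, if anything falls off the work surface, if the arm or the gripper's body presses on something with over 40 N, if the wrist force passes 120 N, or if a joint passes its speed limit or range.

ROBOT

A 6-joint arm with a two-finger parallel gripper is mounted at the origin on a cart in front of the work surface, level with it; the furniture and walls round the work are solid. World frame = base frame: x ahead of the robot, y to its left, z up, the work surface at z = 0. Lengths are in m, angles in degrees, forces in N, time in s.
With the tool pointing down it reaches from about 0.35 to 0.975 m from the base axis. Payload 4.9 kg.
Tool frame: the origin (TCP) lies at the very end of the fingers, on their centre line; the grasp point (between the pads) lies 19 mm behind it; z points along the fingers, y is the direction in which the jaws open and shut (so a half turn about z gives the same grasp; the last joint's range is limited). The gripper opens to 85 mm and grips with 20 to 120 N. Pads are 22 mm wide; open, the fingers measure 114 mm over their backs; the gripper's body (76 mm by 85 mm) begins 54 mm behind the grasp point. The pads swing forward as they close: fully open they stand 13 mm farther back than shut.
Start: joints at [65.26, 3.019, 92.412, -0, 84.569, -6.818], TCP at [0.192, 0.595, 0.231] pointing down, gripper open.
Joint ranges: [-172.51, 172.51], [-57.92, 126.97], [3.15, 148.05], [-58.71, 238.71], [5.1, 150.11], [-179.66, 179.66]. Speed limits (degrees/s): [147.25, 147.25, 180, 180, 180, 180].

INTERFACE

Orientations are given as [roll, pitch, yaw] about the fixed x, y, z axes, in that order (R = Rz(yaw) Ry(pitch) Rx(roll)).
In Python, from bench import manip, viewer gives the robot as it stands.
- The arm moves only by the tool move_arm, never from a script. Its argument "motion" is one flat list of numbers, 7 for each row, row after row: the shift along the tool's x, y, z in mm, then the turn, a rotation vector about the tool's x, y, z in rad, then the closure, from 0 (fully open) to 1 (shut). A call has 1 to 5 rows; each row shifts and turns the commanded pose from where the row before left it, along the tool's axes as they then stand; what a row does not reach is not made up. A row lasts 1/10 s, in which the tool goes at most 50 mm and 8.59 degrees, less where a joint would pass 70% of its speed; a pose out of reach is approached as far as the arm can. A call with a gripper value outside its range is refused whole. The fingers move at their own pace and stop on an object; "grip_force" is the grip in N (left out, the last holds). Time passes only in rows, so rows that do not move let the fingers close. It gives the time, the measured TCP pose, the force and the opening at its end, in the units of the state.
- manip.state(): the state, without advancing time (a new reading comes with each control period).
- viewer.grab_frame(name): name is "scene" or "top" or "wrist"; returns a dict with "image" (384x512x3 uint8, red, green, blue), "z_map" (384x512 float32, m along the optical axis (not along the pixel's ray), 0 where there is no reading), "mtx" (3x3 intrinsics, pixels), "camera_from_world" (4x4, takes a point from world to camera coordinates). Camera axes: x right, y down, z forward; pixel columns grow to the right and rows downward; lengths in m; the calibration is good to about 2 mm. The wrist camera is an equidistant fisheye: a pixel r from the principal point sees the ray r / f radians off the axis. A picture is of the moment at which its call begins.
- manip.finish_job(): hands the job in, once; it reports no verdict.
Trained networks look in a picture, given as the dict that the camera call returned (one of the last four; its "shot" number tells which), for a name from the list of things; names that differ only in an ending like _2 or _b are one class to them, and where a whole thing is asked for, a point or a joint stands for the part that bears it (a point fixed in the world has none). Each returns a list of dicts, best first, with "confidence" (0 to 1); they miss things now and then, are a little off and sometimes report something else, mostly with a low value. They report only what shows in the picture. A call takes as long as a camera call.
- viewer.search_frame(picture, thing): "extent" ([centre column, centre row, width, height] in pixels, round what is visible of it).
- viewer.spot_point(picture, thing): "xy" ([column, row] in pixels: a listed point, or the origin of a listed thing).
The state is a dict: "clock": time; "joint_positions": joint angles; "dq": joint speeds; "joint_efforts": joint torques, N m; "eef_pos": TCP position; "ee_rot": TCP orientation; "contact_force": force on the tool from outside, world axes, zero at the start; "torque": the same for the moment, N m; "width": finger opening in m.
Only numpy, scipy, OpenCV 4.12 (cv2) and the standard library are available. Lean on these libraries where they do the work, as an engineer would, in place of code of your own. Each camera call takes 0.05 s, during which the arm holds its last target.

## Working session

There is one attempt and no reset: what is moved stays moved. The work goes in short steps, Python scripts to look and compute and a tool call to move; the robot and the scene stay as the last step left them, time stands still between calls to the robot, and variables do not carry over. Pictures are saved under pics/ and viewed, and the job is handed in when it is done.

Besides the shell and the picture viewer there is one more tool, called after "Call:" as name(argument=value, ...) on one line, values as JSON. move_arm: Moves the arm, as the interface text tells. Its arguments: {"type":"object","properties":{"motion":{"type":"array"},"grip_force":{"type":"number"}},"required":["motion"]}

```bash
mkdir -p pics; ls; cat > h.py <<'E'
import numpy as np, cv2
from bench import manip, viewer
def save(f,n): cv2.imwrite('pics/'+n+'.png', cv2.cvtColor(f['image'],cv2.COLOR_RGB2BGR))
def to_world(f,u,v,z=None,hz=None):
    K=f['mtx'];T=np.linalg.inv(f['camera_from_world'])
    d=np.array([(u-K[0,2])/K[0,0],(v-K[1,2])/K[1,1],1.])
    if hz is not None:
        w=T[:3,:3]@d; s=(hz-T[2,3])/w[2]; return T[:3,3]+s*w
    if z is None: z=f['z_map'][int(round(v)),int(round(u))]
    return T[:3,:3]@(d*z)+T[:3,3]
def cloud(f):
    K=f['mtx'];T=np.linalg.inv(f['camera_from_world']);z=f['z_map']
    v,u=np.indices(z.shape)
    P=np.stack([(u-K[0,2])/K[0,0]*z,(v-K[1,2])/K[1,1]*z,z],-1)
    W=P@T[:3,:3].T+T[:3,3]; W[z==0]=np.nan
    return W
E
python3 - <<'E'
from h import *
print(manip.state())
for n in ['scene','top']:
    f=viewer.grab_frame(n); save(f,n+'0')
    print(n, f['mtx'].tolist(), np.linalg.inv(f['camera_from_world']).round(3).tolist())
    for t in ['magazine','tin_1_center','tape_roll','jar_small','brown_bottle']:
        print(t,[(np.round(d['extent']).tolist(),round(d['confidence'],2)) for d in viewer.search_frame(f,t)][:4])
    for t in ['magazine','magazine_mouth','magazine_catches','tin_1_center','tape_roll']:
        print(t,[(np.round(d['xy'],1).tolist(),round(d['confidence'],2)) for d in viewer.spot_point(f,t)][:4])
E
```

```text
pics
{'clock': 0.0, 'joint_positions': array([ 6.52586536e+01,  3.05729860e+00,  9.24925811e+01,  1.50273113e-03,
        8.45679485e+01, -6.81858236e+00]), 'dq': array([ 0.07405138, -0.03493555,  0.02791979, -0.07886475,  0.07315711,
        0.0274994 ]), 'joint_efforts': array([-7.32244807e-04, -3.93673396e+01, -3.70182896e+01, -1.29215741e-04,
        6.94948787e-03, -1.42197089e-05]), 'eef_pos': array([0.19206868, 0.59410248, 0.23005748]), 'ee_rot': array([-1.79883183e+02, -1.54743658e-02,  1.62077076e+02]), 'contact_force': array([-0.11271122,  0.68808945,  0.39743517]), 'torque': array([-0.04788623,  0.01087984, -0.03430562]), 'width': 0.08529595415831268}
scene [[348.41685715609805, 0.0, 256.27322952632665], [0.0, 348.41685715609805, 193.8485182430131], [0.0, 0.0, 1.0]] [[-0.858, -0.373, 0.353, 0.269], [-0.514, 0.624, -0.589, 0.683], [-0.001, -0.687, -0.727, 0.726], [0.0, 0.0, 0.0, 1.0]]
magazine [([256.0, 227.0, 58.0, 71.0], 0.8)]
tin_1_center [([297.0, 178.0, 23.0, 21.0], 0.86)]
tape_roll [([336.0, 189.0, 26.0, 14.0], 0.85), ([210.0, 289.0, 26.0, 45.0], 0.26)]
jar_small [([2
[... 300 characters left out ...]
[354.7388127777451, 0.0, 249.72003063564418], [0.0, 354.7388127777451, 188.3008067019089], [0.0, 0.0, 1.0]] [[0.021, -0.985, 0.171, 0.399], [-1.0, -0.02, 0.007, 0.186], [-0.004, -0.171, -0.985, 0.954], [0.0, 0.0, 0.0, 1.0]]
magazine [([237.0, 197.0, 51.0, 50.0], 0.83)]
tin_1_center [([237.0, 195.0, 57.0, 49.0], 0.42)]
tape_roll [([338.0, 238.0, 26.0, 28.0], 0.58)]
jar_small [([256.0, 141.0, 24.0, 27.0], 0.98)]
brown_bottle [([162.0, 191.0, 22.0, 25.0], 0.74)]
magazine [([240.2, 194.5], 0.57)]
magazine_mouth [([235.3, 187.3], 0.65)]
magazine_catches [([235.8, 185.6], 0.89)]
tin_1_center [([327.5, 191.0], 0.96)]
tape_roll [([335.6, 233.6], 0.88), ([164.8, 195.7], 0.66), ([325.6, 158.3], 0.36)]
```

```bash
python3 - <<'E'
import cv2
for n in ['scene0','top0']:
    i=cv2.imread(f'pics/{n}.png'); cv2.imwrite(f'pics/{n}z.png',cv2.resize(i[100:330,120:390],None,fx=2.9,fy=2.6,interpolation=cv2.INTER_CUBIC))
E
```

```text
(no output)
```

View pics/scene0.png

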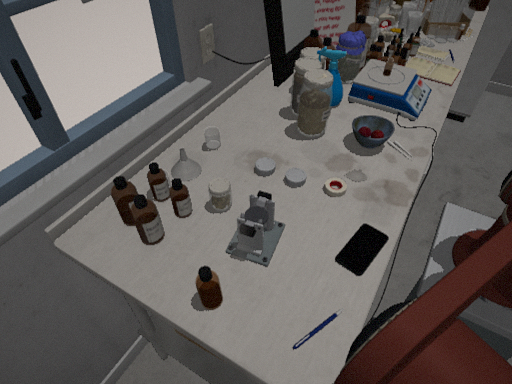

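View pics/top0.png

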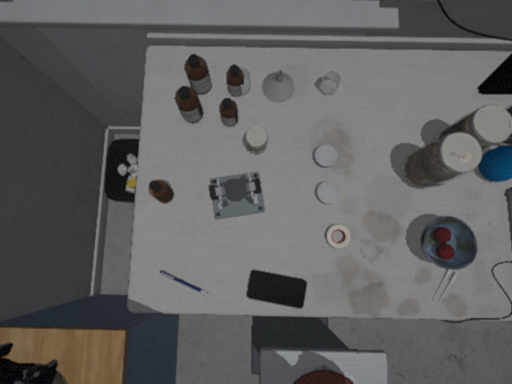

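```bash
python3 - <<'E'
from h import *
f=viewer.grab_frame('top')
W=cloud(f); z=W[...,2]
m=((z>0.008)&(z<0.16)).astype(np.uint8)
n,l,s,c=cv2.connectedComponentsWithStats(m)
for i in range(1,n):
    if s[i,4]>60:
        P=W[l==i]; h=np.nanpercentile(P[:,2],95); Q=P[P[:,2]>h-0.006]
        (cx,cy),r=cv2.minEnclosingCircle(Q[:,:2].astype(np.float32))
        print(s[i],c[i].round(), 'h',h.round(3),'circ',round(cx,4),round(cy,4),round(r,4),'mean',Q.mean(0).round(4))
print(f['camera_from_world'].round(4).tolist())
E
```

```text
[    0     0   512    48 20645] [274.  21.] h 0.134 circ 1.0193 0.191 0.6616 mean [1.0021 0.2463 0.1321]
[477  53  35  42 864] [498.  80.] h 0.14 circ 0.8703 -0.4441 0.0168 mean [ 0.8707 -0.4413  0.1418]
[ 174   54   38   69 1552] [193.  89.] h 0.146 circ 0.8177 0.3496 0.0582 mean [0.8164 0.3492 0.1453]
[226  64  25  33 642] [237.  80.] h 0.12 circ 0.85 0.2403 0.0132 mean [0.8489 0.2397 0.1191]
[263  71  30  30 654] [278.  86.] h 0.069 circ 0.8594 0.1205 0.0099 mean [0.8579 0.1204 0.0743]
[320  70  22  25 355] [330.  81.] h 0.06 circ 0.8616 -0.0211 0.0267 mean [ 0.8629 -0.0232  0.0585]
[219  98  19  29 449] [228. 112.] h 0.12 circ 0.7594 0.255 0.0129 mean [0.7596 0.2546 0.1195]
[ 401  111   73   78 1684] [429. 160.] h 0.157 circ 0.653 -0.2848 0.0906 mean [ 0.6342 -0.2592  0.1561]
[245 126  23  29 538] [256. 140.] h 0.083 circ 0.6865 0.1793 0.0286 mean [0.6859 0.1793 0.0804]
[ 478  133   34   49 1160] [497. 161.] h 0.133 circ 0.6521 -0.3556 0.0215 mean [ 0.6471 -0.3568  0.1495]
[314 145  24  23 426] [325. 156.] h 0.027 circ 0.6549 -0.01 0.0315 mean [ 0.6542 -0.0095  0.0241]
[ 209  172
[... 411 characters left out ...]
[449. 243.] h 0.068 circ 0.4257 -0.3006 0.069 mean [ 0.4244 -0.3051  0.0659]
[326 225  24  24 349] [338. 236.] h 0.022 circ 0.4387 -0.0397 0.0313 mean [ 0.4385 -0.0396  0.0189]
[161 271  33  16  70] [176. 279.] h 0.011 circ 0.3215 0.3769 0.0464 mean [0.3196 0.3793 0.0096]
[ 246  270   61   39 1333] [276. 289.] h 0.012 circ 0.2995 0.1208 0.0795 mean [0.3012 0.1196 0.01  ]
[472 314  40   6  68] [492. 318.] h 0.014 circ 0.2457 -0.4266 0.0507 mean [ 0.2415 -0.4266  0.0108]
[294 370  59  14 504] [323. 378.] h 0.015 circ 0.0814 0.0028 0.0692 mean [0.0894 0.0037 0.0121]
[[0.0206, -0.9998, -0.0037, 0.1818], [-0.9851, -0.0197, -0.1709, 0.5592], [0.1708, 0.0071, -0.9853, 0.8701], [0.0, 0.0, 0.0, 1.0]]
```

View pics/scene0z.png

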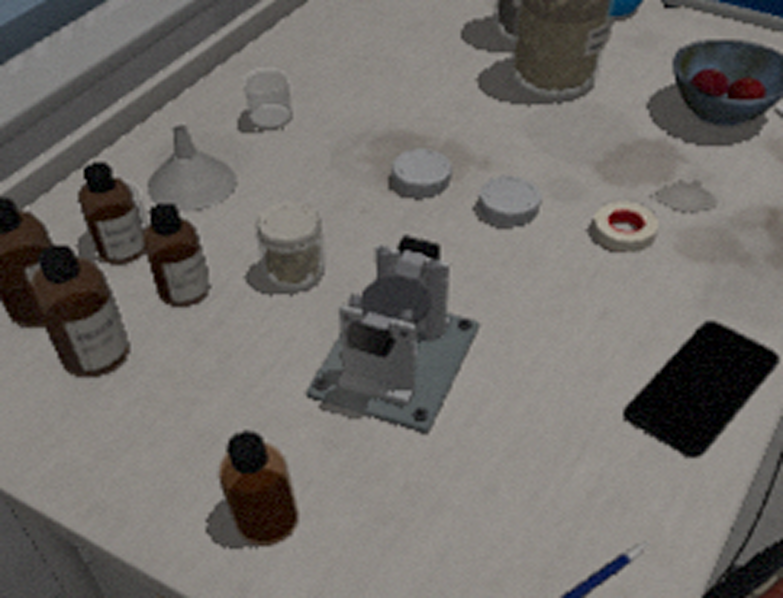

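View pics/top0z.png

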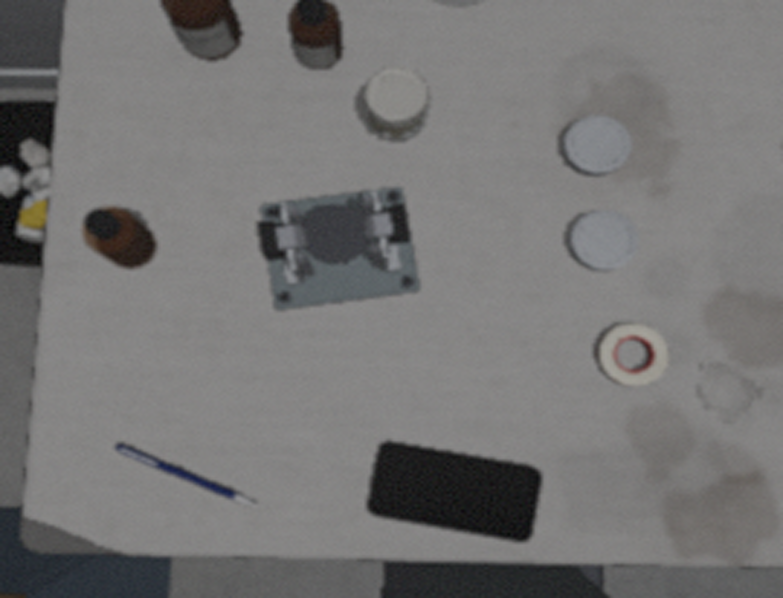

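```bash
python3 - <<'E'
from h import *
f=viewer.grab_frame('top')
W=cloud(f); 
sub=W[165:225,200:275].reshape(-1,3)
for lo,hi in [(0.005,0.015),(0.105,0.12),(0.118,0.135),(0.085,0.1)]:
    P=sub[(sub[:,2]>lo)&(sub[:,2]<hi)]
    if len(P)<5: print(lo,len(P)); continue
    r=cv2.minAreaRect((P[:,:2]*1000).astype(np.float32)); print(lo,hi,len(P),r)
f=viewer.grab_frame('wrist'); save(f,'w0'); print(f['mtx'].tolist()); T=np.linalg.inv(f['camera_from_world']); print(T.round(4).tolist())
E
```

```text
0.005 0.015 977 ((550.7286987304688, 233.1790771484375), (140.24195861816406, 157.3543701171875), 0.7407779693603516)
0.105 0.12 410 ((543.9937744140625, 229.18345642089844), (64.60665893554688, 123.58604431152344), 9.446525573730469)
0.118 0.135 53 ((540.4069213867188, 228.13265991210938), (57.098968505859375, 77.66392517089844), 8.438438415527344)
0.085 0.1 479 ((541.9534912109375, 225.74046325683594), (59.44522476196289, 108.30101776123047), 9.829103469848633)
[[297.3186396354542, 0.0, 256.9416312868622], [0.0, 297.3186396354542, 189.54521466303083], [0.0, 0.0, 1.0]]
[[0.3073, 0.9188, 0.2479, 0.1302], [0.9516, -0.2964, -0.0809, 0.6141], [-0.0009, 0.2608, -0.9654, 0.3745], [0.0, 0.0, 0.0, 1.0]]
```

```bash
cat > plan.py <<'E'
import numpy as np, sys
from bench import manip
from scipy.spatial.transform import Rotation as R
# usage: plan.py x y z(mm) yaw closure [step mm]
a=list(map(float,sys.argv[1:6])); step=float(sys.argv[6]) if len(sys.argv)>6 else 38
s=manip.state(); p=s['eef_pos']*1000; Rc=R.from_euler('xyz',s['ee_rot'],degrees=True)
Rt=R.from_euler('xyz',[180,0,a[3]],degrees=True)
tot=(Rc.inv()*Rt).as_rotvec(); d=np.array(a[:3])-p
n=max(1,int(np.ceil(max(np.linalg.norm(d)/step,np.linalg.norm(tot)/0.14))))
for k in range(n):
    Rk=Rc*R.from_rotvec(tot*k/n)
    print(*np.round(Rk.inv().apply(d/n),1),*np.round(tot/n,4),a[4],sep=', ')
print('n',n,'pose',p.round(1),s['ee_rot'].round(2),'F',s['contact_force'].round(1),'w',round(s['width'],4),'t',round(s['clock'],2))
E
python3 plan.py 550 180 250 98 0
```

```text
-31.2, -19.0, -1.2, -0.0, 0.0, 0.0746, 0.0
-32.5, -16.6, -1.2, -0.0, 0.0, 0.0746, 0.0
-33.7, -14.1, -1.2, -0.0, 0.0, 0.0746, 0.0
-34.6, -11.6, -1.2, -0.0, 0.0, 0.0746, 0.0
-35.4, -9.0, -1.2, -0.0, 0.0, 0.0746, 0.0
-36.0, -6.3, -1.2, -0.0, 0.0, 0.0746, 0.0
-36.3, -3.6, -1.2, -0.0, 0.0, 0.0746, 0.0
-36.5, -0.9, -1.2, -0.0, 0.0, 0.0746, 0.0
-36.5, 1.8, -1.2, -0.0, 0.0, 0.0746, 0.0
-36.2, 4.5, -1.2, -0.0, 0.0, 0.0746, 0.0
-35.8, 7.2, -1.2, -0.0, 0.0, 0.0746, 0.0
-35.1, 9.9, -1.2, -0.0, 0.0, 0.0746, 0.0
-34.3, 12.5, -1.2, -0.0, 0.0, 0.0746, 0.0
-33.3, 15.0, -1.2, -0.0, 0.0, 0.0746, 0.0
-32.1, 17.4, -1.2, -0.0, 0.0, 0.0746, 0.0
n 15 pose [192.3 594.7 231.3] [-180.      0.    162.08] F [0.2 0.  0.6] w 0.0852 t 1.25
```

Call:
move_arm(motion=[-31,-19,-1.2,0,0,0.0746,0,-32.5,-16.6,-1.2,0,0,0.0746,0,-33.7,-14,-1.2,0,0,0.0746,0,-34.6,-11.6,-1.2,0,0,0.0746,0,-35.4,-9,-1.2,0,0,0.0746,0], grip_force=40)

```text
clock: 1.75
eef_pos: [0.3121, 0.4554, 0.2375]
ee_rot: [180.0, 0.0, 140.5]
contact_force: [0.5, -0.3, -0.9]
width: 0.0854
```

Call:
move_arm(motion=[-36,-6.3,-1.2,0,0,0.0746,0,-36.3,-3.6,-1.2,0,0,0.0746,0,-36.5,-1,-1.2,0,0,0.0746,0,-36.5,1.8,-1.2,0,0,0.0746,0,-36.2,4.5,-1.2,0,0,0.0746,0])

```text
clock: 2.25
eef_pos: [0.4312, 0.3169, 0.2436]
ee_rot: [180.0, -0.0, 119.2]
contact_force: [-0.2, 0.2, 0.5]
width: 0.0852
```

Call:
move_arm(motion=[-35.8,7.2,-1.2,0,0,0.0746,0,-35,10,-1.2,0,0,0.0746,0,-34.3,12.5,-1.2,0,0,0.0746,0,-33.3,15,-1.2,0,0,0.0746,0,-32,17.4,-1.2,0,0,0.0746,0])

```text
clock: 2.75
eef_pos: [0.5505, 0.1788, 0.2495]
ee_rot: [180.0, -0.0, 97.8]
contact_force: [0.5, 0.6, 0.5]
width: 0.0855
```

Call:
move_arm(motion=[0,0,0,0,0,0,0,0,0,0,0,0,0,0,0,0,0,0,0,0,0])

```text
clock: 3.05
eef_pos: [0.5491, 0.1807, 0.2492]
ee_rot: [-180.0, -0.0, 98.0]
contact_force: [-0.2, 0.4, -0.6]
width: 0.0853
```

```bash
python3 - <<'E'
from h import *
s=manip.state(); print(s['eef_pos'],s['ee_rot'])
f=viewer.grab_frame('wrist'); save(f,'w1')
cv2.imwrite('pics/w1z.png',cv2.resize(cv2.imread('pics/w1.png'),None,fx=1.56,fy=1.56))
np.savez('w1.npz',**{k:f[k] for k in ['image','z_map','mtx','camera_from_world']})
for t in ['magazine','magazine_mouth','magazine_catches','tin_1_center']:
    print(t,[(np.round(d['xy'],1).tolist(),round(d['confidence'],2)) for d in viewer.spot_point(f,t)][:4])
E
```

```text
[0.54906853 0.18066151 0.24917413] [-1.79975041e+02 -1.66987671e-02  9.80274169e+01]
magazine [([255.5, 124.9], 0.69)]
magazine_mouth [([254.0, 128.6], 0.95)]
magazine_catches [([259.3, 127.8], 0.88)]
tin_1_center [([244.4, 286.7], 0.85)]
```

View pics/w1z.png

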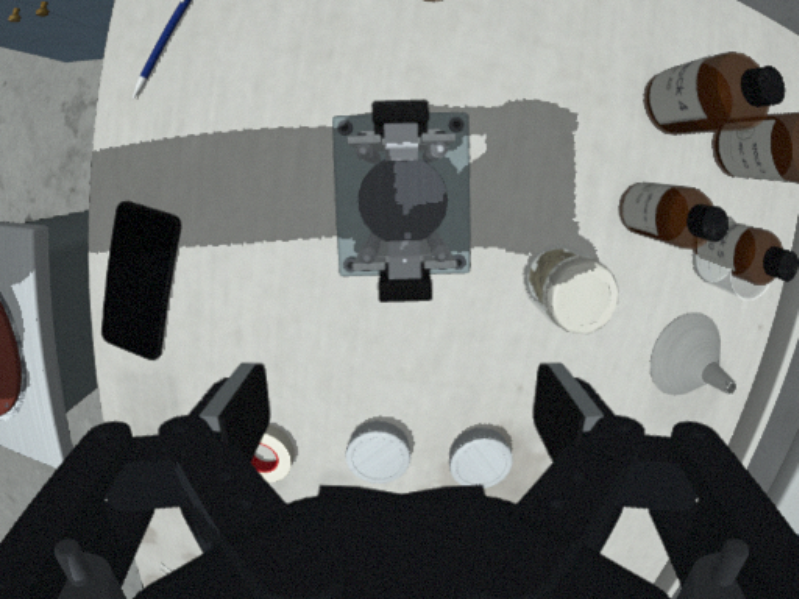

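```bash
cat >> h.py <<'E'
def fcloud(f):
    K=f['mtx'];T=np.linalg.inv(f['camera_from_world']);z=f['z_map']
    v,u=np.indices(z.shape); x=(u-K[0,2])/K[0,0]; y=(v-K[1,2])/K[1,1]
    r=np.hypot(x,y)+1e-9; k=np.tan(np.minimum(r,1.45))/r
    P=np.stack([x*k*z,y*k*z,z],-1); W=P@T[:3,:3].T+T[:3,3]; W[z==0]=np.nan
    return W
def fpix(f,u,v,hz):
    K=f['mtx'];T=np.linalg.inv(f['camera_from_world'])
    x=(u-K[0,2])/K[0,0]; y=(v-K[1,2])/K[1,1]; r=np.hypot(x,y)+1e-9
    d=T[:3,:3]@np.array([np.sin(r)*x/r,np.sin(r)*y/r,np.cos(r)]); s=(hz-T[2,3])/d[2]
    return T[:3,3]+s*d
E
python3 - <<'E'
from h import *
f=dict(np.load('w1.npz'))
W=fcloud(f)
sub=W[55:200,205:315].reshape(-1,3)
print(np.histogram(sub[:,2],bins=np.arange(-.01,.14,.005)))
for lo,hi in [(0.007,0.014),(0.089,0.096),(0.111,0.117),(0.108,0.119),(0.120,0.135)]:
    P=sub[(sub[:,2]>lo)&(sub[:,2]<hi)]
    if len(P)>5: print(lo,len(P),cv2.minAreaRect((P[:,:2]*1000).astype(np.float32)),P.mean(0).round(4))
for n,(u,v),h in [('mouth',(254,128.6),.127),('catch',(259.3,127.8),.095)]: print(n,fpix(f,u,v,h).round(4))
# base corners read from zoomed picture
c=[(333/1.56,114/1.56),(470/1.56,108/1.56),(340/1.56,277/1.56),(470/1.56,273/1.56)]
print([fpix(f,u,v,.010).round(4).tolist() for u,v in c])
for n,(u,v) in dict(bl=(400,101),br=(406,301)).items(): print(n,fpix(f,u/1.56,v/1.56,.114).round(4))
m=((W[...,2]>.015)&(W[...,2]<.03)).astype(np.uint8)
n,l,s,c=cv2.connectedComponentsWithStats(m)
for i in range(1,n):
    if s[i,4]>150:
        P=W[l==i]; h=np.percentile(P[:,2],90);Q=P[P[:,2]>h-.006]; print(s[i],cv2.minEnclosingCircle(Q[:,:2].astype(np.float32)),h)
i=cv2.imread('pics/w1.png'); cv2.imwrite('pics/w1m.png',cv2.resize(i[55:200,200:320],None,fx=4.5,fy=4,interpolation=cv2.INTER_CUBIC))
E
```

```text
(array([   0, 2564, 3559,  910, 2596,   88,   57,   13,   17,    2,   22,
         14,   20,   20,   26,   26,   24,   44,   39,   37, 1909,  887,
        220,  716, 1160,  647,  209,   70,    0,    0]), array([-0.01 , -0.005,  0.   ,  0.005,  0.01 ,  0.015,  0.02 ,  0.025,
        0.03 ,  0.035,  0.04 ,  0.045,  0.05 ,  0.055,  0.06 ,  0.065,
        0.07 ,  0.075,  0.08 ,  0.085,  0.09 ,  0.095,  0.1  ,  0.105,
        0.11 ,  0.115,  0.12 ,  0.125,  0.13 ,  0.135,  0.14 ]))
0.007 3388 ((543.3768920898438, 227.90838623046875), (112.59912109375, 135.1366729736328), 9.451925277709961) [0.5426 0.232  0.0105]
0.089 2617 ((544.9515991210938, 228.1544952392578), (61.82994842529297, 97.49950408935547), 8.100295066833496) [0.5435 0.2286 0.0944]
0.111 1514 ((543.3265380859375, 228.29937744140625), (63.70076370239258, 124.19322204589844), 9.69554615020752) [0.5431 0.2299 0.1146]
0.108 2295 ((543.3265380859375, 228.29937744140625), (63.70076370239258, 124.19322204589844), 9.69554615020752) [0.5432 0.2292 0.113 ]
0.12 279 ((543.6160278320312, 228.20152282714844), (52.41617202758789, 70.6399230
[... 548 characters left out ...]
0786148309708) 0.028633264226427684
[336 156  29  41 161] ((0.6764425039291382, 0.1816304326057434), 0.028562260791659355) 0.028795435552153636
[ 472  182   40  123 1157] ((1.0056558847427368, 0.09069053828716278), 0.11228924989700317) 0.029280557450477786
[425 209  37  43 603] ((0.8583683371543884, 0.1190665140748024), 0.032179445028305054) 0.02817889282530586
[ 221  274   42   36 1195] ((0.5535739660263062, -0.015218028798699379), 0.03202597051858902) 0.02529823089432288
[163 277  24  32 376] ((0.4436674118041992, -0.04050138220191002), 0.03045644983649254) 0.020230717311208818
[ 288  278   41   35 1111] ((0.6544686555862427, -0.010220815427601337), 0.03221714496612549) 0.02517422942932207
```

View pics/w1m.png

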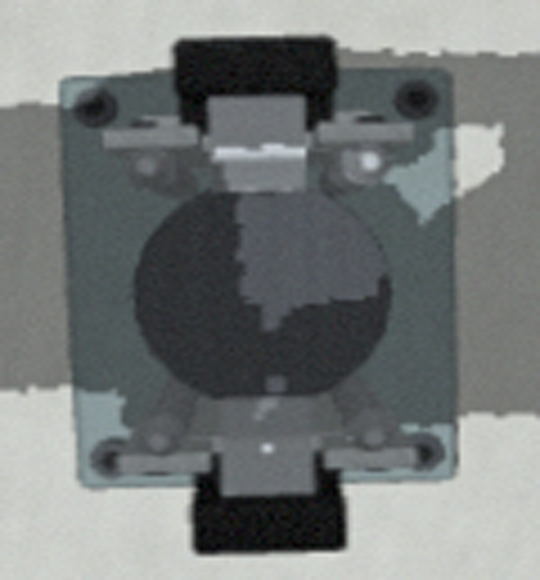

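```bash
python3 plan.py 553.8 -14.8 60 99.6 0 40
```

```text
-27.8, -3.3, 27.0, 0.0, -0.0, -0.0039, 0.0
-27.8, -3.4, 27.0, 0.0, -0.0, -0.0039, 0.0
-27.7, -3.5, 27.0, 0.0, -0.0, -0.0039, 0.0
-27.7, -3.6, 27.0, 0.0, -0.0, -0.0039, 0.0
-27.7, -3.7, 27.0, 0.0, -0.0, -0.0039, 0.0
-27.7, -3.8, 27.0, 0.0, -0.0, -0.0039, 0.0
-27.7, -3.9, 27.0, 0.0, -0.0, -0.0039, 0.0
n 7 pose [549.1 180.8 249.4] [180.    -0.    98.05] F [0.9 0.2 0.9] w 0.0856 t 3.3
```

Call:
move_arm(motion=[-27.8,-3.3,27,0,0,-0.0039,0,-27.8,-3.4,27,0,0,-0.0039,0,-27.7,-3.5,27,0,0,-0.0039,0,-27.7,-3.6,27,0,0,-0.0039,0,-27.7,-3.7,27,0,0,-0.0039,0])

```text
clock: 3.8
eef_pos: [0.5524, 0.0398, 0.1135]
ee_rot: [180.0, 0.0, 99.2]
contact_force: [0.9, -0.4, -0.3]
width: 0.0854
```

Call:
move_arm(motion=[-27.7,-3.8,27,0,0,-0.0039,0,-27.7,-3.9,27,0,0,-0.0039,0,0,0,0,0,0,0,0,0,0,0,0,0,0,0])

```text
clock: 4.2
eef_pos: [0.5534, -0.0154, 0.06]
ee_rot: [-179.9, -0.0, 99.5]
contact_force: [0.6, -0.3, 0.9]
width: 0.0855
```

```bash
python3 - <<'E'
from h import *
f=viewer.grab_frame('wrist'); save(f,'w2')
f2=viewer.grab_frame('top'); W=cloud(f2)
s=manip.state(); print(s['eef_pos'],s['ee_rot'])
W=fcloud(f); m=((W[...,2]>.02)&(W[...,2]<.028)).astype(np.uint8)
n,l,st,c=cv2.connectedComponentsWithStats(m)
for i in range(1,n):
    if st[i,4]>300: print(st[i],cv2.minEnclosingCircle(W[l==i][:,:2].astype(np.float32)))
E
python3 plan.py 553.8 -14.8 4 99.6 0 20
```

```text
[ 0.55488488 -0.01483574  0.06180164] [1.79863111e+02 2.71188142e-02 9.95853794e+01]
[ 210  166   96   92 6793] ((0.554273247718811, -0.015390802174806595), 0.03161408007144928)
[ 357  184   78   82 4341] ((0.6550456881523132, -0.01027531735599041), 0.03206395357847214)
0.1, -0.4, 19.3, 0.0008, 0.0002, -0.0001, 0.0
0.1, -0.4, 19.3, 0.0008, 0.0002, -0.0001, 0.0
0.1, -0.4, 19.3, 0.0008, 0.0002, -0.0001, 0.0
n 3 pose [554.9 -14.8  61.8] [1.7986e+02 3.0000e-02 9.9590e+01] F [-0.1  0.8  0.3] w 0.0854 t 4.3
```

View pics/w2.png

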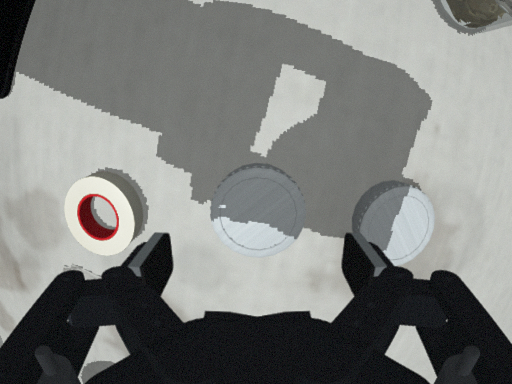

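Call:
move_arm(motion=[-0.5,0,20,0,0,0,0,0,0,20,0,0,0,0,0,0,15,0,0,0,0,0,0,0,0,0,0,0.6,0,0,0,0,0,0,1], grip_force=40)

```text
clock: 4.8
eef_pos: [0.5544, -0.0156, 0.0062]
ee_rot: [180.0, 0.0, 99.6]
contact_force: [4.0, -0.7, -0.2]
width: 0.06
```

Call:
move_arm(motion=[0,0,0,0,0,0,1,0,0,0,0,0,0,1,0,0,0,0,0,0,1])

```text
clock: 5.1
eef_pos: [0.5546, -0.0162, 0.0062]
ee_rot: [179.9, 0.0, 99.5]
contact_force: [0.3, -0.0, 2.0]
width: 0.0601
```

```bash
python3 plan.py 554.2 -15.6 165 99.6 1 40;
```

```text
0.1, -0.0, -39.7, 0.0004, 0.0001, -0.0003, 1.0
0.1, -0.0, -39.7, 0.0004, 0.0001, -0.0003, 1.0
0.1, -0.0, -39.7, 0.0004, 0.0001, -0.0003, 1.0
0.2, -0.1, -39.7, 0.0004, 0.0001, -0.0003, 1.0
n 4 pose [554.6 -16.2   6.2] [1.7991e+02 2.0000e-02 9.9530e+01] F [ 0.3 -0.   2. ] w 0.0601 t 5.1
```

Call:
move_arm(motion=[0,0,-40,0,0,0,1,0,0,-40,0,0,0,1,0,0,-40,0,0,0,1,0,0,-40,0,0,0,1,0,0,0,0,0,0,1])

```text
clock: 5.6
eef_pos: [0.5581, -0.0168, 0.1734]
ee_rot: [179.3, 0.3, 99.5]
contact_force: [0.2, 0.2, -0.1]
width: 0.0606
```

```bash
python3 plan.py 543.4 228.2 165 99.6 1 42;
```

```text
40.7, 4.3, 1.3, 0.0022, 0.0007, -0.0002, 1.0
40.7, 4.3, 1.3, 0.0022, 0.0007, -0.0002, 1.0
40.7, 4.3, 1.3, 0.0022, 0.0007, -0.0002, 1.0
40.7, 4.4, 1.3, 0.0022, 0.0007, -0.0002, 1.0
40.7, 4.4, 1.4, 0.0022, 0.0007, -0.0002, 1.0
40.7, 4.4, 1.4, 0.0022, 0.0007, -0.0002, 1.0
n 6 pose [558.1 -16.8 173.4] [179.26   0.25  99.52] F [ 0.2  0.2 -0.1] w 0.0606 t 5.6
```

Call:
move_arm(motion=[0,0,0,0,0,0,1,0,0,0,0,0,0,1])

```text
clock: 5.8
eef_pos: [0.5528, -0.016, 0.1635]
ee_rot: [-179.8, -0.1, 99.5]
contact_force: [-0.1, -0.5, -3.1]
width: 0.0602
```

```bash
python3 plan.py 543.4 228.2 165 99.6 1 42;
```

```text
40.4, 5.2, -0.2, -0.0005, -0.0002, -0.0002, 1.0
40.4, 5.2, -0.2, -0.0005, -0.0002, -0.0002, 1.0
40.4, 5.2, -0.2, -0.0005, -0.0002, -0.0002, 1.0
40.4, 5.2, -0.2, -0.0005, -0.0002, -0.0002, 1.0
40.4, 5.2, -0.2, -0.0005, -0.0002, -0.0002, 1.0
40.4, 5.2, -0.2, -0.0005, -0.0002, -0.0002, 1.0
n 6 pose [552.8 -16.  163.5] [-1.7984e+02 -5.0000e-02  9.9520e+01] F [-0.1 -0.5 -3.1] w 0.0602 t 5.8
```

Go 5 rows then slow the last.

Call:
move_arm(motion=[30,4,0,0,0,0,1,40,5,0,0,0,0,1,40,5,0,0,0,0,1,40,5,0,0,0,0,1,40,5,0,0,0,0,1])

```text
clock: 6.3
eef_pos: [0.5445, 0.1765, 0.1625]
ee_rot: [-179.7, 0.0, 99.5]
contact_force: [1.1, -0.1, -0.7]
width: 0.0603
```

Call:
move_arm(motion=[30,4,0,0,0,0,1,20,3,0,0,0,0,1,0,0,0,0,0,0,1,0,0,0,0,0,0,1,0,0,0,0,0,0,1])

```text
clock: 6.8
eef_pos: [0.5442, 0.2247, 0.1639]
ee_rot: [-179.9, 0.0, 99.5]
contact_force: [-0.2, 0.1, -1.0]
width: 0.0605
```

```bash
python3 - <<'E'
from h import *
p=[]
for k in range(2):
    f=viewer.grab_frame('wrist'); s=manip.state(); p.append(np.r_[s['eef_pos']*1000,s['ee_rot']])
print(np.round(p,1)); save(f,'w3')
W=fcloud(f); 
st=manip.state()['eef_pos']
m=np.isfinite(W[...,2])&(abs(W[...,2]-(st[2]+.018))<.008)&(np.hypot(W[...,0]-st[0],W[...,1]-st[1])<.045)
Q=W[m]; print(len(Q),np.percentile(Q[:,2],[5,50,95]),cv2.minEnclosingCircle(Q[:,:2].astype(np.float32)))
# magazine again
m=(W[...,2]>.108)&(W[...,2]<.119)&(np.hypot(W[...,0]-.5434,W[...,1]-.228)<.08)
Q=W[m]; print(len(Q),cv2.minAreaRect((Q[:,:2]*1000).astype(np.float32)))
cv2.imwrite('pics/w3z.png',cv2.resize(cv2.imread('pics/w3.png'),None,fx=1.56,fy=1.56))
E
python3 plan.py 543.4 228.2 140 99.6 1
```

```text
[[ 544.5  224.6  164.3 -179.9    0.    99.5]
 [ 544.7  224.6  164.7 -179.9    0.    99.4]]
12981 [0.1804395  0.18236835 0.18389336] ((0.5442076921463013, 0.22988584637641907), 0.04423531889915466)
2403 ((536.1143188476562, 272.3719177246094), (64.42606353759766, 35.20633316040039), 11.21927261352539)
3.7, -0.6, 24.7, -0.001, 0.0003, -0.0027, 1.0
n 1 pose [544.7 224.6 164.7] [-1.7994e+02  2.0000e-02  9.9450e+01] F [-1.1  0.  -1.2] w 0.0603 t 6.9
```

View pics/w3z.png

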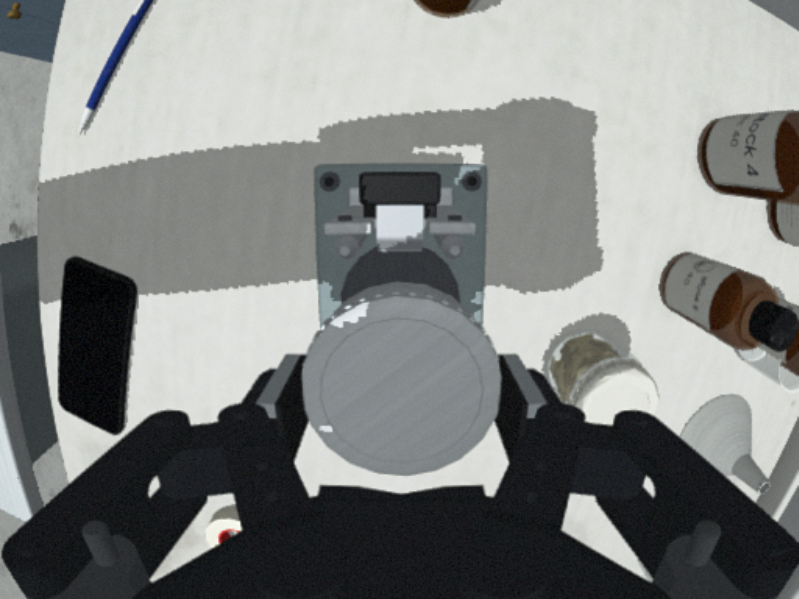

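```bash
cat >> h.py <<'E'
def tin(f,st):
    W=fcloud(f); g=f['image'].mean(-1)
    m=(abs(W[...,2]-(st[2]+.018))<.006)&(np.hypot(W[...,0]-st[0],W[...,1]-st[1])<.05)&(g>75)
    m=cv2.morphologyEx(m.astype(np.uint8),cv2.MORPH_OPEN,np.ones((5,5)))
    n,l,s,c=cv2.connectedComponentsWithStats(m); i=1+np.argmax(s[1:,4]); Q=W[l==i]
    return len(Q),np.median(Q[:,2]),cv2.minEnclosingCircle(Q[:,:2].astype(np.float32)),Q.mean(0).round(4)
E
python3 - <<'E'
from h import *
f=viewer.grab_frame('wrist'); st=manip.state()['eef_pos']
print(st,tin(f,st))
E
```

```text
[0.54476724 0.22474701 0.16492971] (11789, np.float64(0.18269741325804909), ((0.5448351502418518, 0.22484152019023895), 0.0317479707300663), array([0.5445, 0.2278, 0.1826]))
```

Call:
move_arm(motion=[3.5,-0.8,15,0,0,0.0,1,0,0,14,0,0,0,1,0,0,0,0,0,0,1,0,0,0,0,0,0,1])

```text
clock: 7.35
eef_pos: [0.5426, 0.2288, 0.1349]
ee_rot: [-179.9, 0.0, 99.5]
contact_force: [1.0, 0.4, -0.8]
width: 0.0602
```

```bash
python3 - <<'E'
from h import *
f=viewer.grab_frame('wrist'); s=manip.state();st=s['eef_pos']
print(st,s['ee_rot'],s['contact_force'],tin(f,st)); save(f,'w4')
cv2.imwrite('pics/w4z.png',cv2.resize(cv2.imread('pics/w4.png')[100:340,120:400],None,fx=2.5,fy=2.5))
f=viewer.grab_frame('scene'); save(f,'s4')
cv2.imwrite('pics/s4z.png',cv2.resize(cv2.imread('pics/s4.png')[130:280,180:330],None,fx=4,fy=4))
E
```

```text
[0.54319892 0.22895468 0.13578593] [-1.79953801e+02  6.59199156e-03  9.95273914e+01] [ 0.72174124  0.17131496 -0.91613096] (11744, np.float64(0.15284019132419605), ((0.5427858233451843, 0.22886796295642853), 0.03180186077952385), array([0.5426, 0.2319, 0.1528]))
```

View pics/w4z.png

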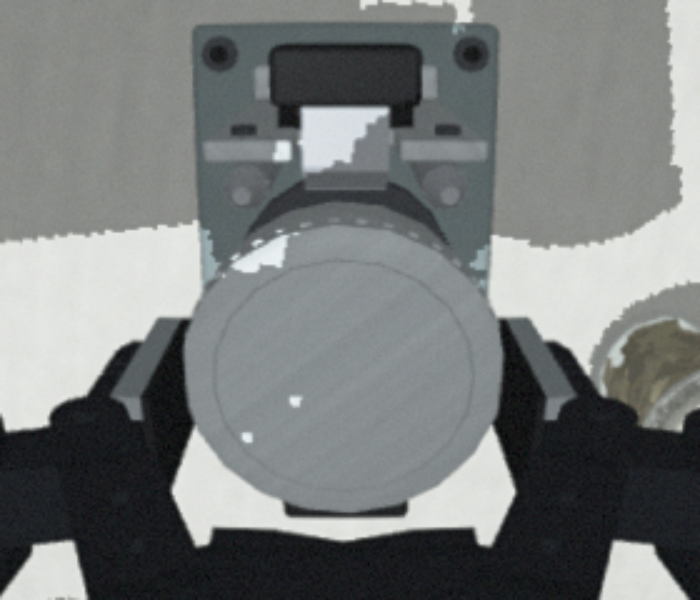

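View pics/s4z.png

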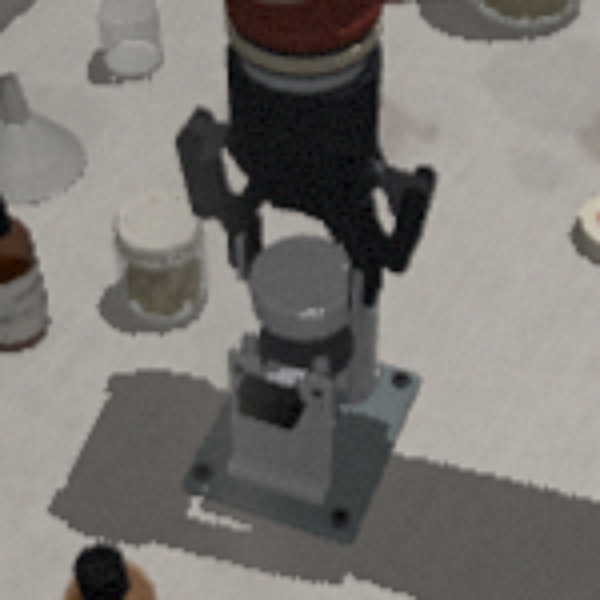

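Call:
move_arm(motion=[-0.5,0.3,5,0,0,0,1,0,0,5,0,0,0,1,0,0,5,0,0,0,1,0,0,0,0,0,0,1])

```text
clock: 7.85
eef_pos: [0.543, 0.2284, 0.12]
ee_rot: [-179.9, 0.0, 99.5]
contact_force: [0.2, 0.4, -1.1]
width: 0.0604
```

Call:
move_arm(motion=[0,0,3,0,0,0,1,0,0,3,0,0,0,1,0,0,0,0,0,0,1])

```text
clock: 8.15
eef_pos: [0.5435, 0.2285, 0.1147]
ee_rot: [-180.0, 0.0, 99.5]
contact_force: [0.0, -0.1, -1.5]
width: 0.0602
```

Call:
move_arm(motion=[0,0,2,0,0,0,1,0,0,2,0,0,0,1,0,0,2,0,0,0,1,0,0,0,0,0,0,1])

```text
clock: 8.55
eef_pos: [0.5441, 0.2286, 0.1095]
ee_rot: [180.0, -0.0, 99.5]
contact_force: [0.3, -0.2, -0.4]
width: 0.0602
```

Call:
move_arm(motion=[0,0,0,0,0,0,0.6,0,0,0,0,0,0,0.3,0,0,0,0,0,0,0,0,0,0,0,0,0,0,0,0,0,0,0,0,0])

```text
clock: 9.05
eef_pos: [0.5436, 0.2286, 0.1093]
ee_rot: [-180.0, -0.0, 99.5]
contact_force: [0.4, -1.2, 0.3]
width: 0.0853
```

Call:
move_arm(motion=[0,0,-20,0,0,0,0,0,0,-25,0,0,0,0,0,0,-20,0,0,0,0.5,0,0,0,0,0,0,1,0,0,0,0,0,0,1])

```text
clock: 9.55
eef_pos: [0.5438, 0.2286, 0.1742]
ee_rot: [180.0, -0.0, 99.5]
contact_force: [-0.9, 0.0, -1.4]
width: 0.0441
```

```bash
cat > look.py <<'E'
from h import *
import sys
n=sys.argv[1]; ref=np.array([.5434,.2284,float(sys.argv[2])-.018])
f=viewer.grab_frame('wrist'); s=manip.state();st=s['eef_pos']
print(st.round(4),s['ee_rot'].round(2),s['contact_force'].round(1),s['width'],s['clock'])
try: print(tin(f,ref))
except Exception as e: print(e)
save(f,'w'+n)
a=cv2.resize(cv2.imread(f'pics/w{n}.png')[80:320,140:380],(400,400))
f=viewer.grab_frame('scene'); save(f,'s'+n)
b=cv2.resize(cv2.imread(f'pics/s{n}.png')[170:270,205:305],(400,400))
cv2.imwrite(f'pics/b{n}.png',np.hstack([a,b]))
E
python3 look.py 5 0.128
```

```text
[0.5431 0.2284 0.173 ] [-1.799e+02  1.000e-02  9.953e+01] [-0.5  0.2 -0. ] 0.03599858635618189 9.6
(6248, np.float64(0.12851462256019264), ((0.5447983145713806, 0.22373473644256592), 0.036269642412662506), array([0.544 , 0.2298, 0.1284]))
```

View pics/b5.png

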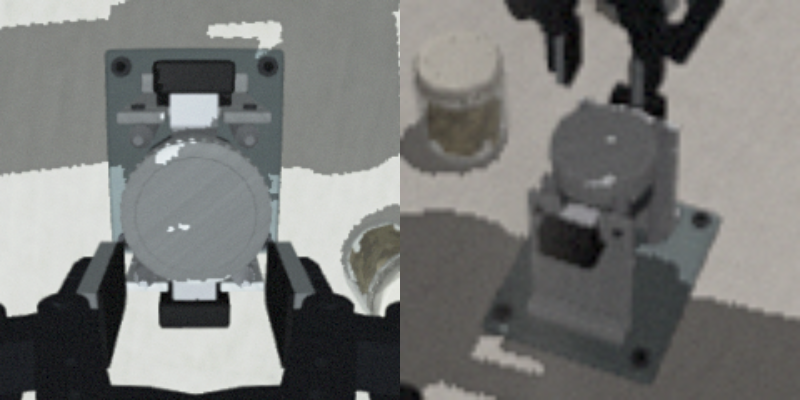

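Call:
move_arm(motion=[0,0,10,0,0,0,1,0,0,15,0,0,0,1,0,0,10,0,0,0,1,0,0,5,0,0,0,1,0,0,0,0,0,0,1])

```text
clock: 10.15
eef_pos: [0.5428, 0.2283, 0.1323]
ee_rot: [-179.8, 0.0, 99.5]
contact_force: [0.5, 1.2, -0.6]
width: -0.0
```

Call:
move_arm(motion=[0,0,4,0,0,0,1,0,0,4,0,0,0,1,0,0,4,0,0,0,1,0,0,4,0,0,0,1,0,0,0,0,0,0,1])

```text
clock: 10.65
eef_pos: [0.545, 0.2288, 0.1198]
ee_rot: [179.8, 0.0, 99.5]
contact_force: [-0.5, 0.2, 4.8]
width: 0.0002
```

Call:
move_arm(motion=[0,0,4,0,0,0,1,0,0,4,0,0,0,1,0,0,4,0,0,0,1,0,0,4,0,0,0,1,0,0,0,0,0,0,1])

```text
clock: 11.15
eef_pos: [0.545, 0.2288, 0.1029]
ee_rot: [179.8, -0.0, 99.5]
contact_force: [3.6, -0.0, 3.3]
width: -0.0002
```

Call:
move_arm(motion=[0,0,4,0,0,0,1,0,0,4,0,0,0,1,0,0,0,0,0,0,1,0,0,0,0,0,0,1])

```text
clock: 11.55
eef_pos: [0.5448, 0.2288, 0.0951]
ee_rot: [179.9, -0.0, 99.5]
contact_force: [3.9, -0.3, 5.5]
width: 0.0002
```

Call:
move_arm(motion=[0,0,3,0,0,0,1,0,0,2.5,0,0,0,1,0,0,0,0,0,0,1,0,0,0,0,0,0,1])

```text
clock: 11.95
eef_pos: [0.5448, 0.2288, 0.0898]
ee_rot: [179.9, -0.0, 99.5]
contact_force: [2.5, 1.0, 5.8]
width: -0.0
```

Call:
move_arm(motion=[0,0,1,0,0,0,1,0,0,0,0,0,0,1,0,0,-10,0,0,0,1,0,0,-30,0,0,0,1,0,0,-40,0,0,0,1])

```text
clock: 12.45
eef_pos: [0.5402, 0.2278, 0.1646]
ee_rot: [-179.4, 0.0, 99.5]
contact_force: [-0.1, -0.6, 0.5]
width: 0.0004
```

Call:
move_arm(motion=[0,0,0,0,0,0,0,0,0,0,0,0,0,0,0,0,0,0,0,0,0])

```text
clock: 12.75
eef_pos: [0.5421, 0.2283, 0.1657]
ee_rot: [-179.7, 0.0, 99.5]
contact_force: [-0.3, -0.3, -0.2]
width: 0.0434
```

```bash
python3 look.py 6 0.095
```

```text
[0.5421 0.2282 0.1654] [-1.7972e+02  2.0000e-02  9.9530e+01] [ 0.1 -0.4  0.9] 0.050834503944383394 12.8
(4759, np.float64(0.0952798511850177), ((0.5448366403579712, 0.2298799604177475), 0.03136182203888893), array([0.5446, 0.2295, 0.0954]))
```

View pics/b6.png

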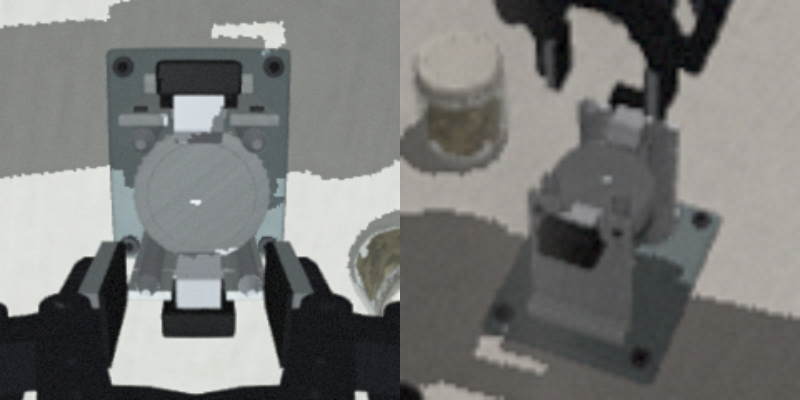

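```bash
python3 plan.py 655 -10.2 165 99.6 0 40
```

```text
-36.3, 10.3, 0.0, -0.0007, 0.0001, -0.0002, 0.0
-36.3, 10.2, 0.0, -0.0007, 0.0001, -0.0002, 0.0
-36.3, 10.2, 0.0, -0.0007, 0.0001, -0.0002, 0.0
-36.3, 10.2, 0.0, -0.0007, 0.0001, -0.0002, 0.0
-36.3, 10.2, 0.0, -0.0007, 0.0001, -0.0002, 0.0
-36.3, 10.2, 0.0, -0.0007, 0.0001, -0.0002, 0.0
-36.3, 10.2, 0.0, -0.0007, 0.0001, -0.0002, 0.0
n 7 pose [542.2 228.2 165.4] [-1.7974e+02  2.0000e-02  9.9530e+01] F [ 0.6 -0.5 -0.5] w 0.0579 t 12.85
```

Call:
move_arm(motion=[-30,10,0,0,0,0,0,-36.5,10,0,0,0,0,0,-36.5,10,0,0,0,0,0,-36.5,10,26,0,0,0,0,-36.5,10,26,0,0,0,0])

```text
clock: 13.35
eef_pos: [0.6226, 0.062, 0.1149]
ee_rot: [180.0, -0.0, 99.5]
contact_force: [1.0, 0.2, -0.3]
width: 0.0854
```

Call:
move_arm(motion=[-36.5,10,26,0,0,0,0,-30,8,20,0,0,0,0,-10,3,7,0,0,0,0,0,0,0,0,0,0,0,0,0,0,0,0,0,0])

```text
clock: 13.85
eef_pos: [0.6553, -0.0079, 0.0628]
ee_rot: [-180.0, -0.0, 99.5]
contact_force: [-0.5, 0.7, 0.3]
width: 0.0852
```

```bash
python3 - <<'E'
from h import *
f=viewer.grab_frame('wrist'); save(f,'w7')
s=manip.state(); print(s['eef_pos'],s['ee_rot'])
print(tin(f,np.array([.655,-.0102,.006])))
E
python3 plan.py 655 -10.2 6 99.6 0 20
```

```text
[ 0.65568246 -0.00750759  0.06359096] [ 1.79956319e+02 -1.33694481e-02  9.95883094e+01]
(6579, np.float64(0.024183395078409886), ((0.6548087000846863, -0.010477833449840546), 0.03163681924343109), array([ 0.6548, -0.0087,  0.0241]))
-0.9, -0.4, 19.2, 0.0003, -0.0001, -0.0001, 0.0
-0.9, -0.4, 19.2, 0.0003, -0.0001, -0.0001, 0.0
-0.8, -0.4, 19.2, 0.0003, -0.0001, -0.0001, 0.0
n 3 pose [655.7  -7.5  63.6] [ 1.7996e+02 -1.0000e-02  9.9590e+01] F [-0.1 -0.1  0.2] w 0.0851 t 13.9
```

View pics/w7.png

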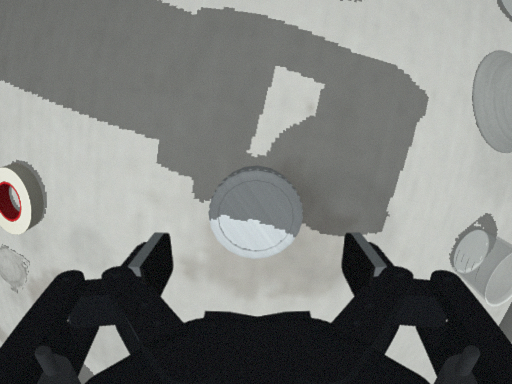

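The second tin sits centred between the fingers at (256, 210), lid up. Descend and grip.

Call:
move_arm(motion=[-1.5,-0.5,20,0,0,0,0,-1.2,-0.5,20,0,0,0,0,0,0,17,0,0,0,0,0,0,0,0,0,0,0,0,0,0,0,0,0,1])

```text
clock: 14.4
eef_pos: [0.6551, -0.0108, 0.0062]
ee_rot: [180.0, -0.0, 99.6]
contact_force: [0.2, -0.9, 0.5]
width: 0.0729
```

Call:
move_arm(motion=[0,0,0,0,0,0,1,0,0,0,0,0,0,1,0,0,0,0,0,0,1,0,0,0,0,0,0,1])

```text
clock: 14.8
eef_pos: [0.6565, -0.0115, 0.0078]
ee_rot: [179.8, 0.0, 99.5]
contact_force: [-0.6, 1.0, 6.5]
width: 0.0603
```

Call:
move_arm(motion=[0,0,-30,0,0,0,1,0,0,-40,0,0,0,1,0,0,-40,0,0,0,1,0,0,-35,0,0,0,1,0,0,-15,0,0,0,1])

```text
clock: 15.3
eef_pos: [0.6568, -0.0118, 0.1703]
ee_rot: [179.7, 0.1, 99.5]
contact_force: [1.0, -0.0, -1.3]
width: 0.0603
```

Call:
move_arm(motion=[0,0,0,0,0,0,1,0,0,0,0,0,0,1,0,0,0,0,0,0,1])

```text
clock: 15.6
eef_pos: [0.6533, -0.0113, 0.1622]
ee_rot: [-179.7, -0.1, 99.5]
contact_force: [-0.2, -1.1, -1.2]
width: 0.0603
```

```bash
python3 plan.py 543.8 228.4 165 99.6 1 40
```

```text
36.4, -9.8, -0.3, -0.0007, -0.0002, -0.0002, 1.0
36.4, -9.8, -0.3, -0.0007, -0.0002, -0.0002, 1.0
36.4, -9.8, -0.3, -0.0007, -0.0002, -0.0002, 1.0
36.4, -9.7, -0.3, -0.0007, -0.0002, -0.0002, 1.0
36.4, -9.7, -0.3, -0.0007, -0.0002, -0.0002, 1.0
36.4, -9.7, -0.4, -0.0007, -0.0002, -0.0002, 1.0
36.4, -9.7, -0.4, -0.0007, -0.0002, -0.0002, 1.0
n 7 pose [653.3 -11.3 162.2] [-1.797e+02 -9.000e-02  9.952e+01] F [-0.2 -1.1 -1.2] w 0.0603 t 15.6
```

Call:
move_arm(motion=[25,-7,0,0,0,0,1,36.5,-10,0,0,0,0,1,36.5,-10,0,0,0,0,1,36.5,-10,0,0,0,0,1,36.5,-10,0,0,0,0,1])

```text
clock: 16.1
eef_pos: [0.5783, 0.1503, 0.163]
ee_rot: [-179.8, -0.0, 99.5]
contact_force: [0.5, 0.6, -1.0]
width: 0.0605
```

Call:
move_arm(motion=[36.5,-10,0,0,0,0,1,30,-7,0,0,0,0,1,16,-4,0,0,0,0,1,0,0,0,0,0,0,1,0,0,0,0,0,0,1])

```text
clock: 16.6
eef_pos: [0.5458, 0.2266, 0.1647]
ee_rot: [-179.9, 0.1, 99.5]
contact_force: [0.3, -0.0, -0.8]
width: 0.0602
```

```bash
python3 - <<'E'
from h import *
for k in range(2):
    f=viewer.grab_frame('wrist'); s=manip.state();st=s['eef_pos']
    print(st,s['ee_rot'],tin(f,st))
E
```

```text
[0.54619538 0.22628096 0.16501364] [-1.79937173e+02  4.51145777e-02  9.94870809e+01] (11554, np.float64(0.18108335084788935), ((0.5463608503341675, 0.22756026685237885), 0.031697750091552734), array([0.5457, 0.2302, 0.1811]))
[0.54641174 0.22610193 0.16526716] [-1.79958504e+02  3.46049092e-02  9.94510230e+01] (11539, np.float64(0.18141014451202583), ((0.5466110110282898, 0.22697162628173828), 0.03190459683537483), array([0.5461, 0.2299, 0.1814]))
```

Call:
move_arm(motion=[1.6,-2.5,14,0,0,0,1,0,0,14,0,0,0,1,0,0,0,0,0,0,1,0,0,0,0,0,0,1])

```text
clock: 17.1
eef_pos: [0.5426, 0.2279, 0.1364]
ee_rot: [-179.9, 0.0, 99.5]
contact_force: [0.9, -0.1, -0.9]
width: 0.0601
```

```bash
python3 - <<'E'
from h import *
for k in range(2):
    f=viewer.grab_frame('wrist'); s=manip.state();st=s['eef_pos']
    print(st,s['ee_rot'],tin(f,st))
save(f,'w8')
cv2.imwrite('pics/w8z.png',cv2.resize(cv2.imread('pics/w8.png')[100:340,120:400],None,fx=2.5,fy=2.5))
E
```

```text
[0.54320698 0.22813452 0.1373364 ] [-1.79958241e+02  6.28418779e-03  9.95083849e+01] (11474, np.float64(0.15276927502260154), ((0.5429057478904724, 0.2284412384033203), 0.03164299950003624), array([0.5425, 0.2313, 0.1528]))
[0.54351522 0.22833239 0.13794261] [1.79983569e+02 6.59398956e-04 9.95185296e+01] (11535, np.float64(0.1537314515401697), ((0.5435296297073364, 0.22829192876815796), 0.031965821981430054), array([0.543 , 0.2316, 0.1537]))
```

View pics/w8z.png

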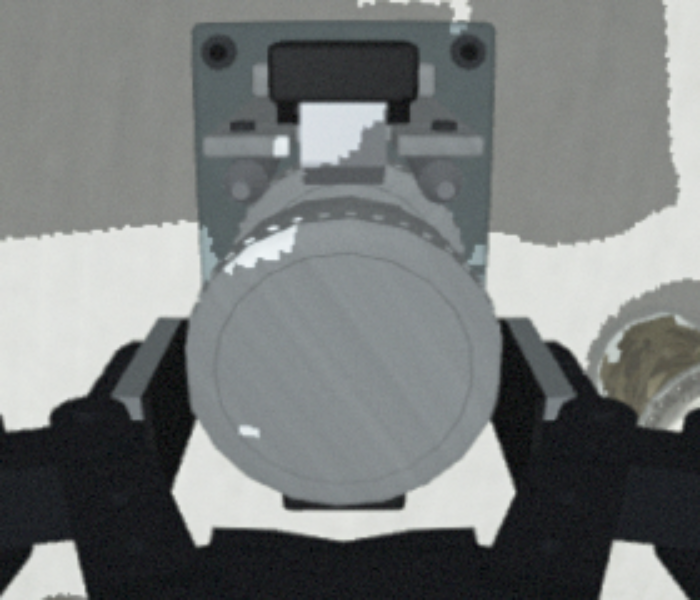

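Centred. Underside ≈129.5; lower about 25 mm.

Call:
move_arm(motion=[0,0.2,5,0,0,0,1,0,0,5,0,0,0,1,0,0,5,0,0,0,1,0,0,4,0,0,0,1,0,0,0,0,0,0,1])

```text
clock: 17.7
eef_pos: [0.5428, 0.2283, 0.1177]
ee_rot: [-179.9, 0.0, 99.5]
contact_force: [0.9, 0.2, -1.7]
width: 0.0603
```

Call:
move_arm(motion=[0,0,2,0,0,0,1,0,0,2,0,0,0,1,0,0,2,0,0,0,1,0,0,0,0,0,0,1])

```text
clock: 18.1
eef_pos: [0.544, 0.2282, 0.1135]
ee_rot: [179.9, 0.0, 99.5]
contact_force: [-0.4, -2.1, 2.3]
width: 0.0602
```

Slight contact with the catch tops (2.3 N). Release, retreat, close.

Call:
move_arm(motion=[0,0,0,0,0,0,0.6,0,0,0,0,0,0,0.3,0,0,0,0,0,0,0,0,0,0,0,0,0,0,0,0,0,0,0,0,0])

```text
clock: 18.6
eef_pos: [0.5432, 0.2286, 0.1124]
ee_rot: [-180.0, -0.0, 99.5]
contact_force: [0.8, 0.8, -0.3]
width: 0.0853
```

Call:
move_arm(motion=[0,0,-20,0,0,0,0,0,0,-25,0,0,0,0,0,0,-15,0,0,0,0.5,0,0,0,0,0,0,1,0,0,0,0,0,0,1])

```text
clock: 19.1
eef_pos: [0.5434, 0.2285, 0.1725]
ee_rot: [-180.0, -0.0, 99.5]
contact_force: [-0.4, -0.5, -0.5]
width: 0.044
```

```bash
python3 look.py 9 0.128
```

```text
[0.5428 0.2283 0.1715] [-1.799e+02  1.000e-02  9.953e+01] [ 1.  -0.1 -0.8] 0.036062257682420384 19.15
(6413, np.float64(0.1289657182322973), ((0.5438889265060425, 0.22461748123168945), 0.03534744679927826), array([0.544 , 0.23  , 0.1289]))
```

View pics/b9.png

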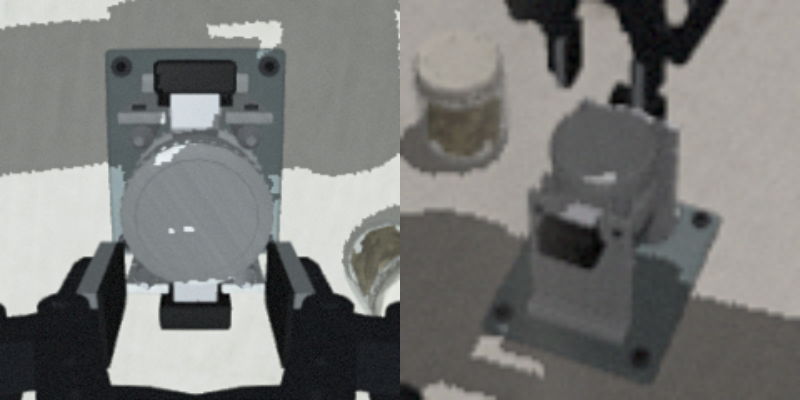

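The second tin rests level between the rods. Push it.

Call:
move_arm(motion=[0,0,10,0,0,0,1,0,0,15,0,0,0,1,0,0,10,0,0,0,1,0,0,4,0,0,0,1,0,0,0,0,0,0,1])

```text
clock: 19.7
eef_pos: [0.5426, 0.2282, 0.132]
ee_rot: [-179.8, 0.0, 99.5]
contact_force: [-1.0, 0.4, -0.5]
width: 0.0001
```

Call:
move_arm(motion=[0,0,4,0,0,0,1,0,0,4,0,0,0,1,0,0,4,0,0,0,1,0,0,4,0,0,0,1,0,0,0,0,0,0,1])

```text
clock: 20.2
eef_pos: [0.5458, 0.2287, 0.1216]
ee_rot: [179.7, 0.0, 99.5]
contact_force: [-1.6, -0.8, 11.3]
width: 0.0001
```

Call:
move_arm(motion=[0,0,4,0,0,0,1,0,0,4,0,0,0,1,0,0,4,0,0,0,1,0,0,4,0,0,0,1,0,0,0,0,0,0,1])

```text
clock: 20.7
eef_pos: [0.5467, 0.2288, 0.1051]
ee_rot: [179.5, 0.0, 99.5]
contact_force: [3.8, -0.5, 4.8]
width: -0.0001
```

Call:
move_arm(motion=[0,0,4,0,0,0,1,0,0,3,0,0,0,1,0,0,0,0,0,0,1,0,0,0,0,0,0,1])

```text
clock: 21.1
eef_pos: [0.5468, 0.2288, 0.0984]
ee_rot: [179.5, 0.0, 99.5]
contact_force: [1.5, -1.1, 7.3]
width: 0.0001
```

Call:
move_arm(motion=[0,0,4,0,0,0,1,0,0,4,0,0,0,1,0,0,0,0,0,0,1,0,0,0,0,0,0,1])

```text
clock: 21.5
eef_pos: [0.5468, 0.2289, 0.0902]
ee_rot: [179.5, 0.0, 99.5]
contact_force: [2.7, 0.1, 6.9]
width: 0.0003
```

Call:
move_arm(motion=[0,0,1.5,0,0,0,1,0,0,0,0,0,0,1,0,0,0,0,0,0,1])

```text
clock: 21.8
eef_pos: [0.5468, 0.2288, 0.0891]
ee_rot: [179.5, 0.0, 99.5]
contact_force: [1.4, -1.2, 8.4]
width: 0.0001
```

Call:
move_arm(motion=[0,0,-5,0,0,0,1,0,0,-15,0,0,0,1,0,0,-30,0,0,0,1,0,0,-40,0,0,0,1,0,0,-20,0,0,0,1])

```text
clock: 22.3
eef_pos: [0.5446, 0.2289, 0.1998]
ee_rot: [179.7, -0.0, 99.5]
contact_force: [-0.1, 0.7, 0.1]
width: 0.0004
```

Call:
move_arm(motion=[-30,0,-10,0,0,0,1,-20,0,0,0,0,0,1,0,0,0,0,0,0,1,0,0,0,0,0,0,1])

```text
clock: 22.7
eef_pos: [0.5514, 0.1792, 0.2053]
ee_rot: [-180.0, -0.0, 99.5]
contact_force: [0.1, -0.4, -0.8]
width: 0.0001
```

```bash
python3 look.py 10 0.095; python3 - <<'E'
from h import *
f=viewer.grab_frame('top'); save(f,'t10'); W=cloud(f); z=W[...,2]
m=((z>0.008)&(z<0.16)).astype(np.uint8); n,l,s,c=cv2.connectedComponentsWithStats(m)
for u,v in [(256,136),(158,188),(338,229)]:
    i=l[v,u]; P=W[l==i]; h=np.percentile(P[:,2],95); print(P[P[:,2]>h-.006].mean(0).round(4))
E
```

```text
[0.5513 0.1795 0.2051] [-1.7995e+02 -3.0000e-02  9.9530e+01] [-0.4 -0.1  0.7] 0.00026540253349935405 22.75
(3865, np.float64(0.09529946980804921), ((0.5461186766624451, 0.22910988330841064), 0.03195682913064957), array([0.5461, 0.2293, 0.0953]))
[nan nan nan]
[0.5458 0.4225 0.1184]
[ 0.4383 -0.0399  0.0188]<stdin>:5: RuntimeWarning: Mean of empty slice.
  ret = um.true_divide(
```

View pics/b10.png

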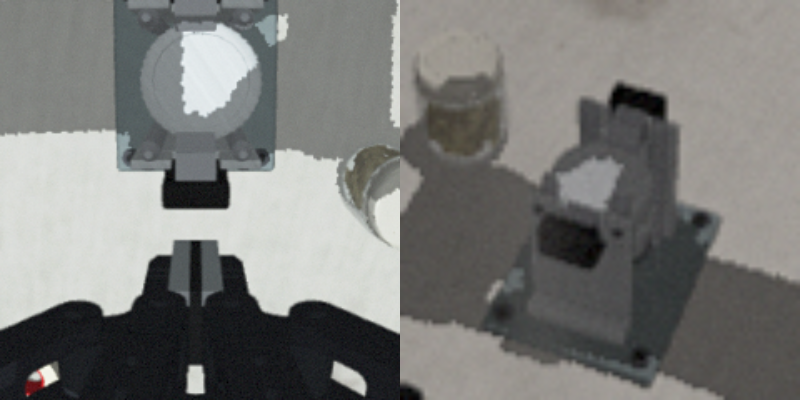

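View pics/w10.png

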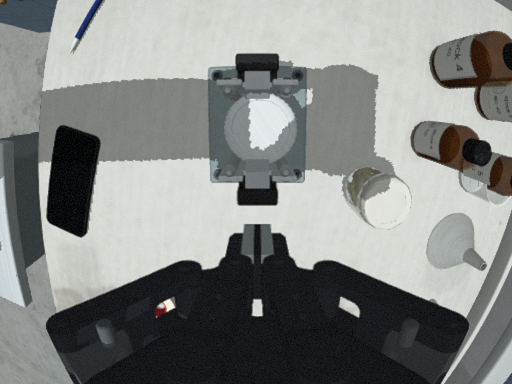

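```bash
python3 - <<'E'
from bench import manip
print(manip.finish_job(), manip.state()['clock'])
E
```

```text
the job is handed in; nothing more can be done
the job is handed in; nothing more can be done
```

Both tins are in the magazine, one on top of the other, lids up. I gripped each from front and back, set it between the rods, and pushed it with closed fingers to about 6 mm below the catch level. The largest force I read was about 11 N, and the clock was just under 23 s when I handed in.

- **Tins:** after I let go, the depth image put the first lid at 95.3 mm, and later the second lid at 95.3 mm as well. That is the catch level, and the wrist picture shows the catches over the rim of the upper tin. I had no direct reading of the follower joint, so "held under the catches" rests on the lid height and the pictures.
- **Bystanders:** the tape roll and brown bottle measured within 0.5 mm of where they started. The final depth check on the jar failed because the top-view measurement gave no reading there. I saw it standing in place in the wrist and scene pictures, and the arm recorded no contact near it.
- **Arm:** at hand-in the gripper was closed and clear of everything, at 205 mm height beside the magazine.

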